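# Set the dust extraction to the blue port and start it

### The job

Set the dust extraction to the blue port and start it: gently push the orange tab of the round selector with the fingertips until the pointer clicks in at the blue badge, then press the green start button fully down and let it come up again. Only push and press: do not grip or lift the selector, do not press the green button before the selector stands at blue, leave the red button alone, and leave the other things on the bench where they are.

Things in the scene. Friction and masses are not known exactly. Their poses are not given: they have to be found in the camera images.
- valve: Grey round metal valve housing bolted to the bench, 230 mm across, 75 mm high; origin under its centre, yaw as point axis. Four aluminium pipe stubs 52 mm thick low round its side reach 145 mm from the axis. On its flat top deck lie four coloured badges, 97 mm from the axis, at 60 and 120 degrees to either side of -x; which colour is where varies. A black end-stop block stands on the deck at +x.
- axis (a point): The selector's vertical turning axis where it meets the valve's top deck, 75 mm above the bench. This frame's -x is the selector's middle position (joint value 0) and roughly faces the robot (within 30 degrees); +x points to the end-stop block on the far side.
- selector (a joint): Selector angle in rad: 0 = pointing along -x of point axis, growing anticlockwise from above. A sprung detent clicks every 30 degrees; every badge is at a click. Leaving a click takes about 5 N at the tab; past halfway it snaps on by itself. Stops at +-150 degrees, so go to blue by the way not crossing +x. Starts within 42 degrees of 0, at a click or (rarely) caught between two, never at a badge.
- tab (a point): Middle of the top face of the orange push tab: upright fin, 30 mm radially, 12 mm thick, centred 60 mm from the axis, standing 39 mm above a black turning disc (156 mm across, its top 15 mm above the deck); tab top 129 mm above the bench. This frame's x points outward along the pointer. A steel boss 48 mm across, 8 mm high is in the disc's middle. Pulled up, disc and tab would lift out.
- pointer (a point): The spot on the deck to which the selector points: 97 mm from the axis, straight outward from the tab and from the white nose at the disc's rim. It lies at a badge's centre when the selector is at that badge.
- badge_blue: The blue badge, the wanted port: disc 22 mm across, 3 mm thick, lying on the deck, fixed. Origin: centre of its underside.
- badge_red: Red badge, another port; as the blue.
- badge_yellow: Yellow badge, another port; as the blue.
- badge_white: White badge, another port; as the blue.
- start_top (a point): Centre of the top of the green start button: round, 32 mm across, 82 mm above the bench when up, on the switch box (a grey box with an aluminium top, 100 x 170 x 60 mm, fixed on the bench to the robot's right). It is pressed straight down, and springs back.
- start (a joint): Travel of the green button in m: 0 up, 0.006 fully pressed, which takes 5 N.
- stop_top (a point): Centre of the top of the red stop button, as the green one, 80 mm to its right on the same box. Not to be pressed.
- stop (a joint): Travel of the red button in m, as the green.
- cap (a joint): How far the selector's plug-in cap is lifted from its seat, in m: 0 seated, 0.02 at most.
- shell_ring: Loose pale wooden ring, 150 mm across, 50 mm high. Origin under its centre.
- small_ring: Loose darker wooden ring, 116 mm across, 40 mm high. Origin under its centre.
- glue: Yellow glue bottle with red cap, 48 mm across, 140 mm high, standing near the selector and the switch box. Origin under its centre.
- jar: Glass jar with black lid, 60 mm across, 70 mm high. Origin under its centre.
- sanding_block: Loose wooden sanding block with cork sole, 100 x 60 x 35 mm. Origin under its centre.
- brush: Loose hand brush lying on the bench on the far right.
- hammer: Loose hammer, 250 mm long, lying on the bench beyond the selector.
There are look-alikes about, which are no part of the job. There is more than one size of the part that bears start_top; the job needs the smaller.

How it is judged:
By the outcome, as a careful person would: the job done as asked, in the order asked, and still so for the second after the job is handed in, with the robot touching nothing.
It also fails if it takes over 54 s, if anything falls off the work surface, if the arm or the gripper's body presses on something with over 40 N, if the wrist force passes 120 N, or if a joint passes its speed limit or range.

### The arm

A 6-joint arm with a two-finger parallel gripper is mounted at the origin on the work surface. World frame = base frame: x ahead of the robot, y to its left, z up, the work surface at z = 0. Lengths are in m, angles in rad, forces in N, time in s.
With the tool pointing down it reaches from about 0.375 to 0.975 m from the base axis. Payload 3.8 kg.
Tool frame: the origin (TCP) lies on the centre line of the jaws, within the pads' length; the fingertips stand 25 mm ahead of it and the grasp point (between the pads) lies 6 mm ahead of it; y points along the fingers, z is the direction in which the jaws open and shut, and the axes are right-handed (so a half turn about y gives the same grasp; the last joint's range is limited). The gripper opens to 85 mm and grips with 20 to 120 N. Pads are 22 mm wide; open, the fingers measure 114 mm over their backs; the gripper's body (76 mm by 85 mm) begins 54 mm behind the grasp point. The pads swing forward as they close: fully open they stand 13 mm farther back than shut.
Start: joints at [1.278, 0.264, 1.604, -0, 1.274, -0.037], TCP at [0.171, 0.653, 0.256] pointing down, gripper open.
Joint ranges: [-2.63, 2.63], [-0.94, 2.18], [0.31, 2.57], [-1.31, 4.45], [0, 2.66], [-2.55, 2.55]. Speed limits (rad/s): [2.57, 2.57, 3.14, 3.14, 3.14, 3.14].

### API

Orientations are given as a rotation vector (axis times angle).
In Python, from workcell import bot gives the robot as it stands.
- The arm moves only by the shell command python3 -m jog 'ROWS' [FORCE]. ROWS is JSON, a list of rows, each a list of 5 numbers: the shift along the world's x, y, z in mm, then the turn about the world's z in degrees, then the finger opening in mm, from 0 to 85.4. A call has exactly 10 rows; each row is the pose to reach, as a shift and turn from the pose commanded when the call began; what a row does not reach only later rows make up. A row lasts 1/8 s, in which the tool goes at most 62.5 mm and 10.7 degrees, less where a joint would pass 70% of its speed; a pose out of reach is approached as far as the arm can. A call with a gripper value outside its range is refused whole. The fingers move at their own pace and stop on an object; FORCE is the grip in N (left out, the last holds). Time passes only in rows, so rows that repeat a pose let the fingers close, or fill a call up. It gives the time, the measured TCP pose, the force and the opening at its end, in the units of the state.
- bot.read_state(): the state, without advancing time (a new reading comes with each control period).
- bot.read_camera(name): name is "scene" or "top"; returns a dict with "pixels" (400x640x3 uint8, red, green, blue), "fx", "fy", "cx", "cy" (pixels), "R" (3x3) and "t" (3): a world point X has camera coordinates R X + t. Camera axes: x right, y down, z forward; pixel columns grow to the right and rows downward; lengths in m; the calibration is good to about 2 mm. A picture is of the moment at which its call begins. There is no depth.
- bot.finish_job(): hands the job in, once; it reports no verdict.
The state is a dict: "time": time; "q": joint angles; "joint_vel": joint speeds; "joint_torque": joint torques, N m; "tool_pos": TCP position; "tcp_rot": TCP orientation; "wrist_force": force on the tool from outside, world axes, zero at the start; "torque": the same for the moment, N m; "width": opening from 0.0 (shut) to 1.0 (fully open).
Only numpy, scipy, OpenCV 4.12 (cv2) and the standard library are available. Lean on these libraries where they do the work, as an engineer would, in place of code of your own. Each camera call takes 0.05 s, during which the arm holds its last target.

## Working session

There is one attempt and no reset: what is moved stays moved. The work goes in short steps, Python scripts to look and compute and a shell command to move; the robot and the scene stay as the last step left them, time stands still between calls to the robot, and variables do not carry over. Pictures are saved under pics/ and viewed, and the job is handed in when it is done.

```bash
mkdir -p pics; ls; cat > h.py <<'E'
import numpy as np,cv2
from workcell import bot
def snap(n,tag):
    c=bot.read_camera(n); cv2.imwrite(f'pics/{tag}.png',cv2.cvtColor(np.array(c['pixels']),cv2.COLOR_RGB2BGR))
    np.savez(f'pics/{tag}.npz',**{k:np.array(v) for k,v in c.items()}); return c
def load(tag): return dict(np.load(f'pics/{tag}.npz'))
def ray(c,u,v):
    R=np.array(c['R']);t=np.array(c['t'])
    d=R.T@np.array([(u-c['cx'])/c['fx'],(v-c['cy'])/c['fy'],1.]); return -R.T@t,d
def plane(c,u,v,z):
    o,d=ray(c,u,v); return o+d*(z-o[2])/d[2]
def proj(c,X):
    p=np.array(c['R'])@np.array(X)+np.array(c['t']); return p[0]/p[2]*c['fx']+c['cx'],p[1]/p[2]*c['fy']+c['cy']
def tri(c1,p1,c2,p2):
    o1,d1=ray(c1,*p1);o2,d2=ray(c2,*p2)
    s,_,_,_=np.linalg.lstsq(np.c_[d1,-d2],o2-o1,rcond=None)
    a=o1+s[0]*d1;b=o2+s[1]*d2;return (a+b)/2,np.linalg.norm(a-b)
E
python3 - <<'E'
from h import *
for n in('scene','top'):
    c=snap(n,n+'0'); print(n,np.round(-np.array(c['R']).T@np.array(c['t']),3),c['fx'])
s=bot.read_state();print({k:np.round(v,3) for k,v in s.items()})
E
```

```text
pics
scene [ 1.423 -0.145  1.152] 415.05426821070535
top [0.365 0.059 1.331] 455.2917288966975
{'time': np.float64(0.1), 'q': array([ 1.278,  0.265,  1.605,  0.   ,  1.274, -0.037]), 'joint_vel': array([-0.001, -0.003, -0.002, -0.   ,  0.001,  0.   ]), 'joint_torque': array([-0.0000e+00, -5.1671e+01, -3.6859e+01,  0.0000e+00,  6.0000e-03,
        0.0000e+00]), 'tool_pos': array([0.171, 0.652, 0.255]), 'tcp_rot': array([-1.563,  0.201, -0.201]), 'wrist_force': array([-0.404, -0.354, -0.085]), 'torque': array([-0.029, -0.001, -0.037]), 'width': np.float64(1.001)}
```

View pics/scene0.png

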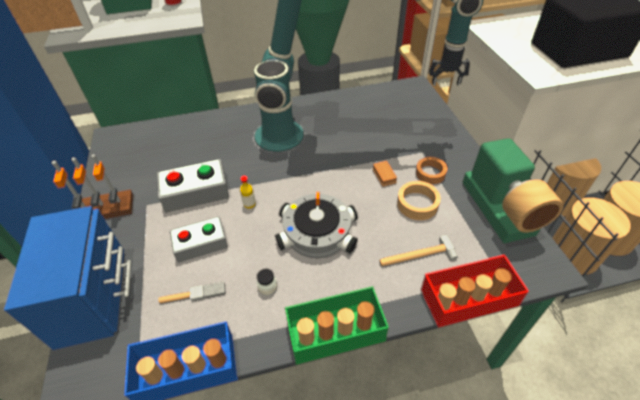

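View pics/top0.png

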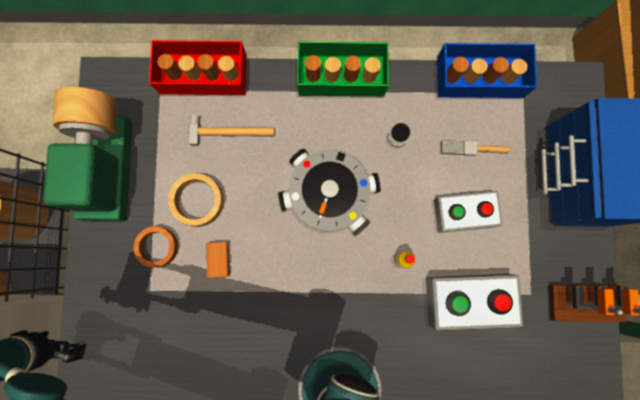

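```bash
python3 - <<'E'
from h import *
t=load('top0');s=load('scene0')
def blobs(c,lab,lo,hi,box):
    x0,y0,x1,y1=box
    hsv=cv2.cvtColor(c['pixels'],cv2.COLOR_RGB2HSV)[y0:y1,x0:x1]
    m=cv2.inRange(hsv,np.array(lo),np.array(hi))
    n,_,st,ce=cv2.connectedComponentsWithStats(m)
    r=[(tuple(np.round(ce[i]+[x0,y0],1)),int(st[i,4]),st[i,2:4].tolist()) for i in range(1,n) if st[i,4]>=6]
    print(lab,r);return r
for nm,c,box in(('top',t,(280,140,390,245)),('scene',s,(270,185,365,262))):
    print(nm)
    for lab,lo,hi in(('blue',(100,100,80),(130,255,255)),('yel',(20,120,120),(35,255,255)),('red',(0,150,100),(5,255,255)),('or',(6,130,100),(18,255,255))):
        blobs(c,lab,lo,hi,box)
for nm,c,box in(('top',t,(430,185,505,235)),('scene',s,(165,215,230,258))):
    print(nm); blobs(c,'green',(45,100,50),(90,255,255),box); blobs(c,'red',(0,150,100),(8,255,255),box)
a=cv2.imread('pics/top0.png')[135:245,270:400];b=cv2.imread('pics/scene0.png')[180:265,260:370]
a=cv2.resize(a,None,fx=6,fy=6,interpolation=2)[:600];b=cv2.resize(b,(770,595),interpolation=2)
cv2.imwrite('pics/a.png',a);cv2.imwrite('pics/b.png',b);print(a.shape)
E
```

```text
top
blue [((np.float64(363.1), np.float64(182.6)), 43, [7, 8])]
yel [((np.float64(352.4), np.float64(215.3)), 54, [8, 8])]
red [((np.float64(306.2), np.float64(163.4)), 45, [7, 8])]
or [((np.float64(322.4), np.float64(207.7)), 71, [8, 13])]
scene
blue [((np.float64(289.6), np.float64(228.4)), 21, [6, 4])]
yel [((np.float64(293.2), np.float64(206.2)), 25, [6, 5])]
red [((np.float64(340.9), np.float64(230.6)), 17, [5, 4])]
or [((np.float64(317.5), np.float64(198.2)), 50, [4, 13])]
top
green [((np.float64(457.7), np.float64(211.2)), 118, [12, 13])]
red [((np.float64(486.5), np.float64(208.5)), 121, [12, 12])]
scene
green [((np.float64(207.7), np.float64(227.5)), 66, [10, 8])]
red [((np.float64(183.4), np.float64(234.5)), 67, [11, 8])]
(600, 780, 3)
```

View pics/a.png

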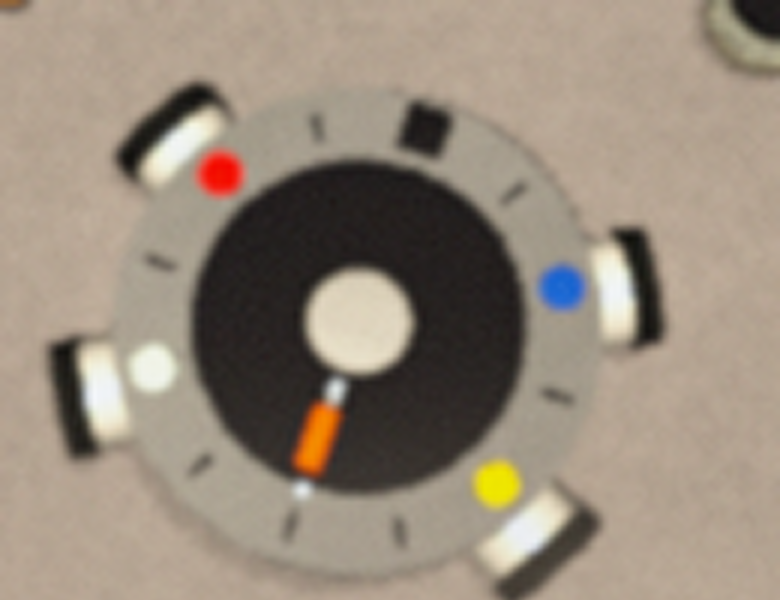

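View pics/b.png

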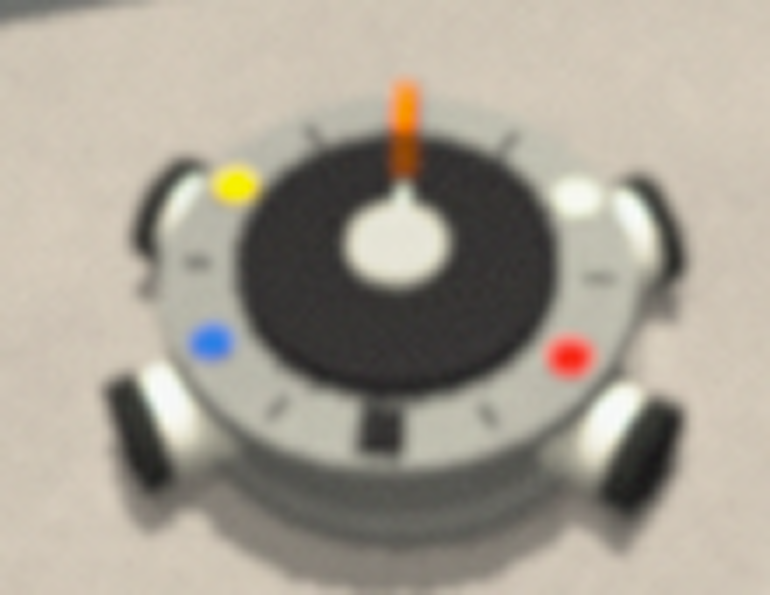

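```bash
python3 - <<'E'
from h import *
t=load('top0');s=load('scene0')
P={}
for n,a,b in(('blue',(363.1,182.6),(289.6,228.4)),('yel',(352.4,215.3),(293.2,206.2)),('red',(306.2,163.4),(340.9,230.6)),('white',(295.3,196.4),(260+577/7,180+196/7)),('boss',(270+359/6,135+321/6),(260+397/7,180+243/7)),
  ('green',(457.7,211.2),(207.7,227.5)),('rstop',(486.5,208.5),(183.4,234.5)),('blk',(270+426/6,135+130/6),(260+381/7,180+428/7)),('tabtop_in',(270+322/6,135+405/6),(260+406/7,180+83/7))):
    p,e=tri(t,a,s,b);P[n]=p;print(n,p.round(4),round(e,4))
z=.077
q={n:(plane(t,*a,z)+0*plane(s,*b,z)) for n,a,b in(('blue',(363.1,182.6),(289.6,228.4)),('yel',(352.4,215.3),(293.2,206.2)),('red',(306.2,163.4),(340.9,230.6)),('white',(295.3,196.4),(342.4,208)))}
for n in q: print(n,q[n].round(4))
C=sum(q.values())/4
C2=(P['blue']+P['yel']+P['red']+P['white'])/4
print('C',C,C2,'boss',plane(t,270+359/6,135+321/6,.098))
print('radii',[round(float(np.linalg.norm((q[n]-C)[:2])),4) for n in q])
# axis -x dir: badges at yaw: -x dir angle th+180; yellow +60, blue +120, white -60, red -120
off={'yel':60,'blue':120,'white':-60,'red':-120}
for src,c0 in((q,C),(P,C2)):
  A=[np.degrees(np.arctan2(*(src[n]-c0)[1::-1]))-off[n] for n in off];print(np.round(np.mod(A,360),1))
for n,p in(('tab',(270+318/6,135+437/6)),('outer',(270+310/6,135+472/6)),('inner',(270+325/6,135+405/6))):
  w=plane(t,*p,.129);d=(w-C)[:2];print(n,w.round(4),np.linalg.norm(d).round(4),np.degrees(np.arctan2(d[1],d[0]))%360)
w=plane(t,270+303/6,135+490/6,.09);d=(w-C)[:2];print('nose',w,np.linalg.norm(d),np.degrees(np.arctan2(d[1],d[0]))%360)
print('green@82',plane(t,457.7,211.2,.082),plane(s,207.7,227.5,.082))
print('glue top',plane(t,409,259,.14))
E
```

```text
blue [ 0.5779 -0.0611  0.0785] 0.002
yel [ 0.4862 -0.0309  0.0784] 0.0009
red [0.6307 0.0982 0.0791] 0.0016
white [0.5378 0.1288 0.0779] 0.0013
boss [0.5581 0.0337 0.0956] 0.0019
green [ 0.5007 -0.3229  0.0752] 0.0008
rstop [ 0.509  -0.4025  0.075 ] 0.0002
blk [0.6506 0.003  0.0813] 0.0023
tabtop_in [0.512 0.051 0.154] 0.0023
blue [ 0.5783 -0.0602  0.077 ]
yel [ 0.4864 -0.0305  0.077 ]
red [0.6313 0.0991 0.077 ]
white [0.5377 0.1282 0.077 ]
C [0.5584444 0.0341329 0.077    ] [0.55813926 0.03377398 0.07846219] boss [0.55754089 0.03284177 0.098     ]
radii [0.0964, 0.0968, 0.0976, 0.0963]
[161.9 161.9 162.4 161.7]
[162.  161.8 162.1 161.6]
tab [0.5006 0.0513 0.129 ] 0.0603 163.46397926791022
outer [0.485  0.0547 0.129 ] 0.0763 164.34736345608735
inner [0.5149 0.0483 0.129 ] 0.0458 161.94807077549393
nose [0.48061326 0.05769025 0.09      ] 0.08131811167315427 163.16037447804112
green@82 [ 0.49997707 -0.32046527  0.082     ] [ 0.50638523 -0.32218967  0.082     ]
glue top [ 0.36757239 -0.17330987  0.14      ]
```

```bash
cat >> h.py <<'E'
from scipy.spatial.transform import Rotation as Ro
C=np.array([.558,.0338]); A0=162.0
def st(p=True):
    s=bot.read_state();R=Ro.from_rotvec(s['tcp_rot']).as_matrix();z=R[:,2]
    yaw=np.degrees(np.arctan2(z[1],z[0]))
    print('t',round(float(s['time']),2),'pos',np.round(1000*np.array(s['tool_pos']),1),'zyaw',round(yaw,1),'y',R[:,1].round(2),'F',np.round(s['wrist_force'],1),'w',round(float(s['width']),2),'q',np.round(s['q'],2))
    return s,yaw
def pt(th,r,back):
    """TCP xy mm for selector angle th (deg), radius r, tangentially behind tab centre by back (m)"""
    a=np.radians(A0+th);u=np.array([np.cos(a),np.sin(a)]);t=np.array([-u[1],u[0]])
    return (C+r*u-back*t)*1000
E
python3 - <<'E'
from h import *
s,y=st();print(pt(0,.06,.04),pt(0,.06,.0205),pt(120,.06,.0205))
E
```

```text
t 0.1 pos [170.6 652.4 255.1] zyaw 75.3 y [-0. -0. -1.] F [-0.4 -0.4 -0.1] w 1.0 q [ 1.28  0.26  1.61  0.    1.27 -0.04]
[513.2972888   90.38328031] [507.27145741  71.83767825] [550.42267563 -29.15104571]
```

```bash
python3 -m jog '[[34,-56,0,-9,0],[69,-111,0,-19,0],[103,-167,0,-28,0],[138,-223,0,-37,0],[172,-279,0,-47,0],[206,-334,0,-56,0],[241,-390,0,-65,0],[275,-446,0,-74,0],[310,-501,0,-84,0],[344,-557,0,-93,0]]' 20; python3 -c "
from h import *
st();print(pt(0,.06,.045))"
```

```text
time: 1.35
tool_pos: [0.4998, 0.1194, 0.2561]
tcp_rot: [-1.044, 1.436, -1.436]
wrist_force: [0.5, 0.1, 0.0]
width: -0.0
t 1.35 pos [499.8 119.4 256.1] zyaw -18.0 y [-0.  0. -1.] F [0.5 0.1 0. ] w -0.0 q [ 0.19 -0.04  1.94  0.    1.24  0.5 ]
[514.84237377  95.1385629 ]
```

```bash
python3 -m jog '[[0,0,0,0,0],[0,0,-15,0,0],[0,0,-40,0,0],[0,0,-65,0,0],[0,0,-85,0,0],[0,0,-100,0,0],[0,0,-110,0,0],[0,0,-118,0,0],[0,0,-125,0,0],[0,0,-125,0,0]]'; python3 -c "
from h import *
st();t=snap('top','t1');s=snap('scene','s1')
a=cv2.imread('pics/t1.png')[125:255,260:400];b=cv2.imread('pics/s1.png')[160:265,250:370]
a=cv2.resize(a,(560,520),interpolation=2);b=cv2.resize(b,(594,520),interpolation=2)
cv2.imwrite('pics/t1c.png',a);cv2.imwrite('pics/s1c.png',b)"
```

```text
time: 2.6
tool_pos: [0.4991, 0.1212, 0.1309]
tcp_rot: [-1.048, 1.433, -1.432]
wrist_force: [0.2, -0.1, -0.7]
width: 0.001
t 2.6 pos [499.1 121.2 130.9] zyaw -17.7 y [-0. -0. -1.] F [ 0.2 -0.1 -0.7] w 0.0 q [0.19 0.08 2.07 0.   1.   0.5 ]
```

View pics/t1c.png

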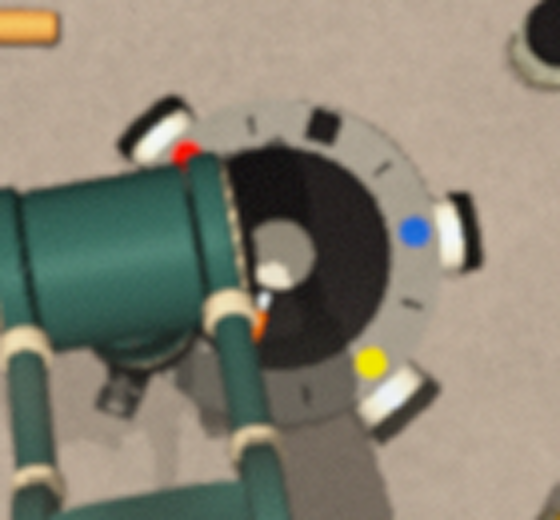

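View pics/s1c.png

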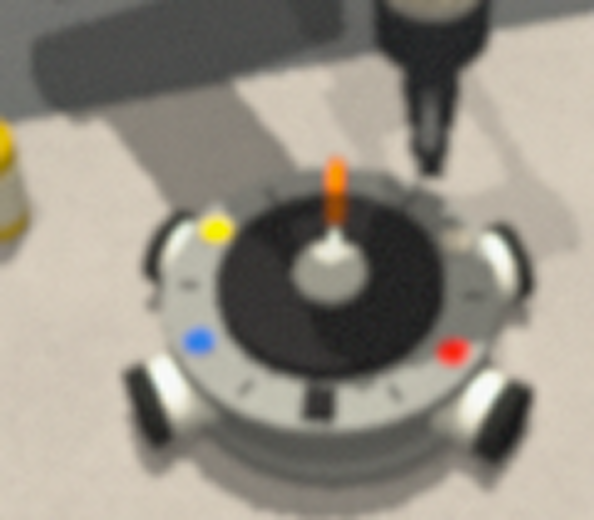

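```bash
python3 -c "
from h import *
s=load('s1');print([np.round(proj(s,[.499,.121,z]),1) for z in(.095,.106,.118)])
for th in(-10,0,15,30,45,60,75,90,105,120):
  print(th,pt(th,.06,.017).round(1),pt(th,.06,.021).round(1))"
```

```text
[array([337., 197.]), array([337. , 194.8]), array([337. , 192.4])]
-10 [513.  77.] [514.9  80.5]
0 [506.2  68.5] [507.4  72.3]
15 [499.   53.9] [499.2  57.9]
30 [495.8  38. ] [494.9  41.9]
45 [496.8  21.7] [495.   25.3]
60 [502.    6.3] [499.4   9.3]
75 [511.1  -7.3] [507.7  -5.1]
90 [523.3 -18. ] [519.5 -16.8]
105 [537.9 -25.2] [533.9 -25. ]
120 [553.8 -28.4] [549.9 -29.3]
```

```bash
python3 -m jog '[[4,-20,-2,0,0],[8,-40,-4,0,0],[8,-47,-4,0,0],[6.5,-52,-4,0,0],[4.5,-57,-4,5,0],[2,-62,-4,10,0],[0,-67,-4,15,0],[-1.5,-72,-4,20,0],[-2.6,-77.5,-4,25,0],[-3.2,-83,-4,30,0]]'; python3 -c "
from h import *
st();t=snap('top','t2');s=snap('scene','s2')
b=cv2.imread('pics/s2.png')[160:265,250:370]
b=cv2.resize(b,(594,520),interpolation=2)
cv2.imwrite('pics/s2c.png',b)"
```

```text
time: 3.95
tool_pos: [0.4959, 0.0387, 0.1275]
tcp_rot: [-1.304, 1.047, -1.046]
wrist_force: [0.2, 3.6, 1.0]
width: -0.0
t 3.95 pos [495.9  38.7 127.5] zyaw 12.5 y [ 0.  0. -1.] F [0.2 3.6 1. ] w -0.0 q [ 0.03  0.05  2.11  0.    0.99 -0.19]
```

View pics/s2c.png

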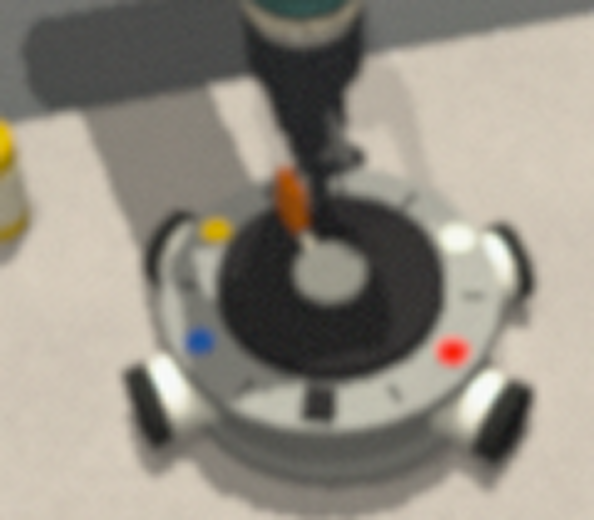

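The tab has turned to about 30° (orange at (290,200) in the crop) with the fingers flat behind it and a force of about 4 N. I'll keep following the arc.

```bash
python3 -c "
from h import *
for th in range(35,121,5): print(th,(pt(th,.06,.017)-pt(30,.06,.017)).round(1), (pt(th,.06,.017)-pt(80,.06,.017)).round(1))"
```

```text
35 [-0.1 -5.4] [-19.2  43.7]
40 [  0.2 -10.9] [-18.8  38.3]
45 [  1.  -16.2] [-18.   32.9]
50 [  2.3 -21.5] [-16.7  27.6]
55 [  4.1 -26.7] [-15.   22.5]
60 [  6.3 -31.7] [-12.8  17.5]
65 [  8.9 -36.4] [-10.2  12.7]
70 [ 11.9 -41. ] [-7.2  8.2]
75 [ 15.3 -45.2] [-3.8  3.9]
80 [ 19.  -49.1] [0. 0.]
85 [ 23.1 -52.7] [ 4.1 -3.6]
90 [ 27.5 -56. ] [ 8.5 -6.8]
95 [ 32.2 -58.8] [13.1 -9.6]
100 [ 37.  -61.2] [ 18.  -12.1]
105 [ 42.1 -63.2] [ 23.1 -14. ]
110 [ 47.3 -64.7] [ 28.3 -15.6]
115 [ 52.7 -65.8] [ 33.6 -16.6]
120 [ 58.1 -66.4] [ 39.  -17.2]
```

```bash
python3 -m jog '[[0,-5.4,0,5,0],[0,-10.9,0,10,0],[1,-16.2,0,15,0],[2.3,-21.5,0,20,0],[4,-26.7,0,25,0],[6.3,-31.7,0,30,0],[9,-36.4,0,35,0],[12,-41,0,40,0],[15.3,-45.2,0,45,0],[19,-49,0,50,0]]'; python3 -c "
from h import *
st();t=snap('top','t3');s=snap('scene','s3')
b=cv2.imread('pics/s3.png')[160:265,250:370]
b=cv2.resize(b,(594,520),interpolation=2)
cv2.imwrite('pics/s3c.png',b);print(pt(80,.06,.017))"
```

```text
time: 5.3
tool_pos: [0.515, -0.0104, 0.1273]
tcp_rot: [-1.538, 0.378, -0.377]
wrist_force: [-0.5, 0.0, -0.6]
width: -0.002
t 5.3 pos [515.  -10.4 127.3] zyaw 62.4 y [-0.  0. -1.] F [-0.5  0.  -0.6] w -0.0 q [-0.07  0.08  2.07  0.    0.99 -1.16]
[514.82159715 -11.195839  ]
```

View pics/s3c.png

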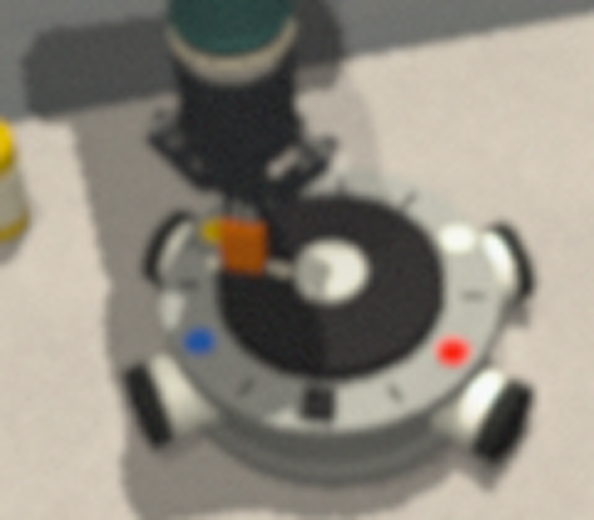

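Tab at (243,245), it has snapped on to about 90°, with no force on the tool. Now the last step to blue.

```bash
python3 -m jog '[[4,-3.6,0,5,0],[8.5,-6.8,0,10,0],[13,-9.6,0,15,0],[18,-12,0,20,0],[20.5,-13,0,22.5,0],[23,-14,0,25,0],[25.7,-15,0,27.5,0],[28.3,-15.6,0,30,0],[31,-16.2,0,32.5,0],[33.6,-16.6,0,35,0]]'; python3 -c "
from h import *
st();t=snap('top','t4');s=snap('scene','s4')
b=cv2.imread('pics/s4.png')[160:265,250:370]
b=cv2.resize(b,(594,520),interpolation=2)
cv2.imwrite('pics/s4c.png',b)"
```

```text
time: 6.65
tool_pos: [0.5486, -0.0269, 0.1273]
tcp_rot: [-1.568, -0.099, 0.1]
wrist_force: [-0.0, -0.4, 0.2]
width: -0.002
t 6.65 pos [548.6 -26.9 127.3] zyaw 97.3 y [-0.  0. -1.] F [-0.  -0.4  0.2] w -0.0 q [-0.09  0.14  2.    0.    1.   -1.79]
```

View pics/s4c.png

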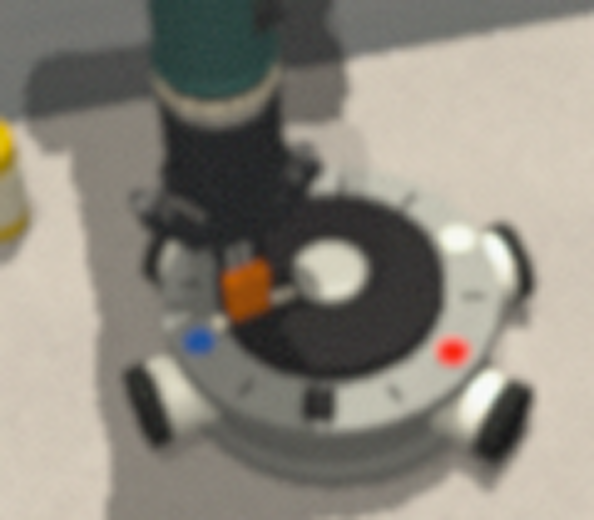

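```bash
python3 -m jog '[[-8,-2,0,0,0],[-18,-4,0,0,0],[-25,-5,0,0,0],[-25,-5,15,0,0],[-25,-5,40,0,0],[-25,-10,75,0,0],[-25,-40,110,-10,0],[-25,-90,120,-20,0],[-25,-145,120,-30,0],[-25,-200,120,-40,0]]'; python3 -c "
from h import *
st();t=snap('top','t5');s=snap('scene','s5')
b=cv2.imread('pics/t5.png')[120:300,260:520]
cv2.imwrite('pics/t5c.png',cv2.resize(b,(780,540),interpolation=2))
b=cv2.imread('pics/s5.png')[160:265,170:370]
cv2.imwrite('pics/s5c.png',cv2.resize(b,(800,420),interpolation=2))"
```

```text
time: 8.0
tool_pos: [0.5242, -0.2291, 0.2495]
tcp_rot: [-1.524, 0.448, -0.454]
wrist_force: [0.9, -0.9, 0.4]
width: -0.002
t 8.0 pos [ 524.2 -229.1  249.5] zyaw 57.0 y [ 0. -0. -1.] F [ 0.9 -0.9  0.4] w -0.0 q [-0.46  0.07  1.84  0.    1.23 -1.45]
```

View pics/t5c.png

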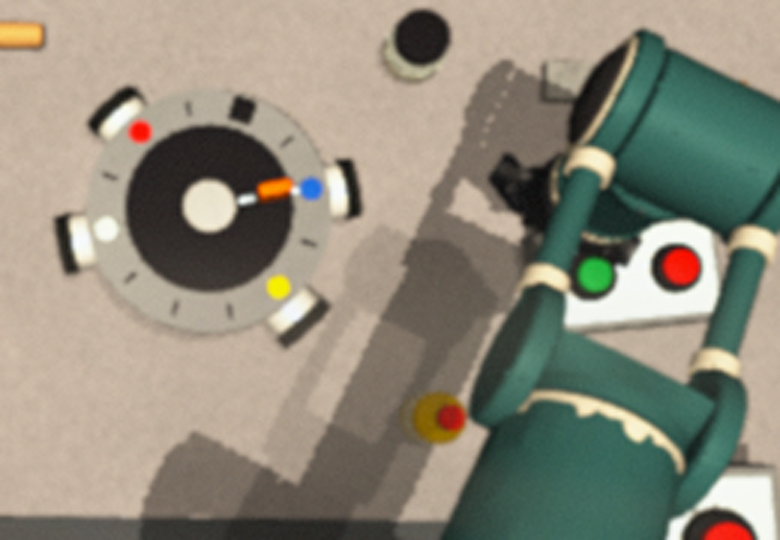

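View pics/s5c.png

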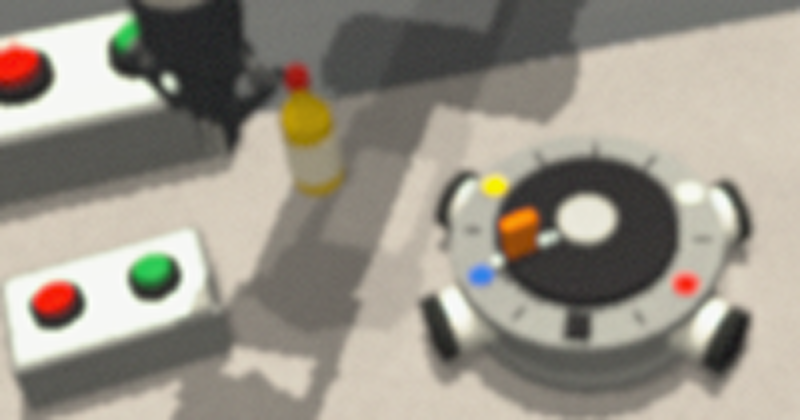

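```bash
python3 -m jog '[[-8,-30,0,0,0],[-16,-65,0,0,0],[-22,-92,0,0,0],[-22,-92,-30,0,0],[-22,-92,-70,0,0],[-22,-92,-100,0,0],[-22,-92,-120,0,0],[-22,-92,-125,0,0],[-22,-92,-125,0,0],[-22,-92,-125,0,0]]'; python3 -c "
from h import *
st();s=snap('scene','s6');t=snap('top','t6')
b=cv2.imread('pics/s6.png')[180:280,150:310]
cv2.imwrite('pics/s6c.png',cv2.resize(b,(800,500),interpolation=2));print(np.round(proj(s,[.502,-.321,.1]),1),np.round(proj(s,[.502,-.321,.082]),1))
c=lambda u,v,z:plane(t,260+u/3,120+v/3,z)[:2]
for u,v,z in((274,188,.129),(296,189,.09),(311,188,.078)):
  d=load('t5');w=plane(d,260+u/3,120+v/3,z)[:2]-C;print(np.degrees(np.arctan2(w[1],w[0]))%360-162,np.linalg.norm(w))"
```

```text
time: 9.35
tool_pos: [0.5027, -0.3199, 0.1239]
tcp_rot: [-1.525, 0.444, -0.448]
wrist_force: [0.3, 0.5, -0.1]
width: -0.001
t 9.35 pos [ 502.7 -319.9  123.9] zyaw 57.4 y [ 0. -0. -1.] F [ 0.3  0.5 -0.1] w -0.0 q [-0.61  0.23  1.9  -0.    1.   -1.61]
[206.8 223. ] [208.  226.4]
118.79427109129392 0.058689532957428646
119.81683677805438 0.0823179260302822
119.79759074080903 0.09758602272672905
```

View pics/s6c.png

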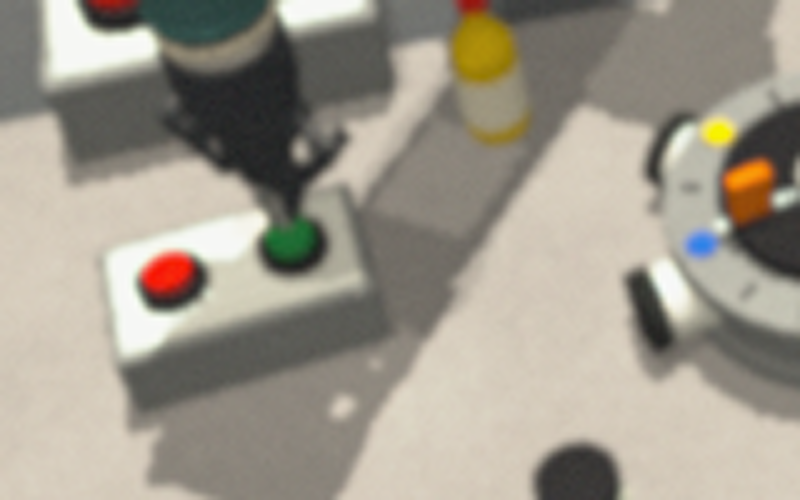

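The selector reads 119–120°, so it stands at blue. The fingertips are over the green button at (290,240) in the crop. I'll press it step by step.

```bash
python3 -m jog '[[0,0,-5,0,0],[0,0,-10,0,0],[0,0,-14,0,0],[0,0,-16,0,0],[0,0,-18,0,0],[0,0,-19,0,0],[0,0,-20,0,0],[0,0,-21,0,0],[0,0,-21,0,0],[0,0,-21,0,0]]'; python3 -c "
from h import *
st()"
```

```text
time: 10.7
tool_pos: [0.5016, -0.3192, 0.1014]
tcp_rot: [-1.524, 0.447, -0.446]
wrist_force: [-2.9, 2.7, 4.3]
width: 0.002
t 10.7 pos [ 501.6 -319.2  101.4] zyaw 57.3 y [-0.  0. -1.] F [-2.9  2.7  4.3] w 0.0 q [-0.61  0.26  1.92 -0.    0.97 -1.61]
```

```bash
python3 -m jog '[[0,0,-0.5,0,0],[0,0,-1,0,0],[0,0,-1.5,0,0],[0,0,-2,0,0],[0,0,-2,0,0],[0,0,-2.5,0,0],[0,0,-2.5,0,0],[0,0,-3,0,0],[0,0,-3,0,0],[0,0,-3,0,0]]'; python3 -c "
from h import *
st()"
```

```text
time: 11.95
tool_pos: [0.5017, -0.3193, 0.1008]
tcp_rot: [-1.524, 0.447, -0.446]
wrist_force: [-9.1, 5.6, 18.4]
width: -0.003
t 11.95 pos [ 501.7 -319.3  100.8] zyaw 57.3 y [-0. -0. -1.] F [-9.1  5.6 18.4] w -0.0 q [-0.61  0.26  1.92 -0.    0.96 -1.61]
```

Bottomed: tip at 75.8 mm, pushing up with 18 N. Releasing straight up, then moving clear.

```bash
python3 -m jog '[[0,0,3,0,0],[0,0,8,0,0],[0,0,14,0,0],[0,0,25,0,0],[0,0,50,0,0],[0,0,80,0,0],[0,0,120,0,0],[0,0,150,0,0],[0,-30,160,0,0],[0,-80,160,0,0]]'; python3 -m jog '[[0,-50,0,0,0],[0,-100,0,0,0],[0,-150,0,0,0],[0,-150,0,0,0],[0,-150,0,0,0],[0,-150,0,0,0],[0,-150,0,0,0],[0,-150,0,0,0],[0,-150,0,0,0],[0,-150,0,0,0]]'; python3 -c "
from h import *
st();t=snap('top','t7');s=snap('scene','s7')
for lab,lo,hi in(('g',(45,100,50),(90,255,255)),('r',(0,150,100),(8,255,255))):
  for im,b in((t,(430,185,505,235)),(s,(165,215,230,258)),(load('scene0'),(165,215,230,258))):
    m=cv2.inRange(cv2.cvtColor(im['pixels'],cv2.COLOR_RGB2HSV)[b[1]:b[3],b[0]:b[2]],np.array(lo),np.array(hi));p=np.argwhere(m)
    print(lab,len(p),(p.mean(0)[::-1]+b[:2]).round(1) if len(p) else '')"
```

```text
time: 13.2
tool_pos: [0.5031, -0.3997, 0.2613]
tcp_rot: [-1.526, 0.441, -0.448]
wrist_force: [1.2, -0.4, 0.4]
width: 0.0
time: 14.45
tool_pos: [0.5017, -0.5491, 0.2584]
tcp_rot: [-1.524, 0.446, -0.447]
wrist_force: [0.1, -0.1, 0.1]
width: 0.003
t 14.45 pos [ 501.7 -549.1  258.4] zyaw 57.4 y [ 0. -0. -1.] F [ 0.1 -0.1  0.1] w 0.0 q [-0.86  0.39  1.43 -0.    1.32 -1.86]
g 121 [457.7 211.1]
g 70 [207.5 227.4]
g 66 [207.7 227.5]
r 111 [486.7 208.3]
r 70 [183.2 234.3]
r 67 [183.4 234.5]
```

View pics/s7.png

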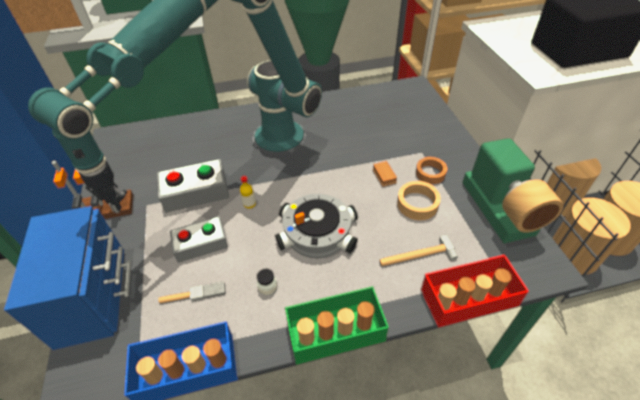

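View pics/t7.png

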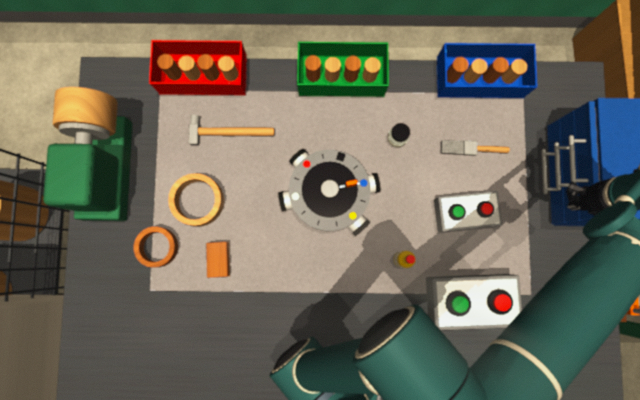

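```bash
python3 -m jog '[[0,25,10,0,0],[0,60,20,0,0],[0,100,30,0,0],[0,130,40,0,0],[0,130,40,0,0],[0,130,40,0,0],[0,130,40,0,0],[0,130,40,0,0],[0,130,40,0,0],[0,130,40,0,0]]'; python3 -c "
from h import *
st();bot.finish_job()"
```

```text
time: 15.8
tool_pos: [0.5016, -0.4195, 0.298]
tcp_rot: [-1.524, 0.447, -0.447]
wrist_force: [0.1, -1.3, 0.2]
width: 0.0
t 15.8 pos [ 501.6 -419.5  298. ] zyaw 57.3 y [-0.  0. -1.] F [ 0.1 -1.3  0.2] w 0.0 q [-0.73  0.2   1.6   0.    1.34 -1.74]
the job is handed in; nothing more can be done
```

The selector is set to blue and the green start button has been pressed and released; the job was handed in at about 15.8 s.

- **Selector:** I pushed the tab with closed fingertips from the middle position about 120° anticlockwise to blue. The highest push force I read between moves was about 4 N. After backing off, I measured the tab at 118.8° and the nose at 119.8°, against 119.8° for the blue badge.
- **Green button:** I pressed the one on the smaller switch box until it bottomed. The fingertips stopped at 75.8 mm with about 18 N upward, then I lifted straight up. Afterwards its image position matched the one before the press to within 0.2 px, so it is up again.
- **Other things:** The red button's image position is unchanged too. The loose items look undisturbed in both camera views, which I checked by eye only. The tool was in free air about 0.3 m up at hand-in, with 1.3 N or less on the wrist.
- **Disagreements:**
    - My two-view height for the buttons came out at 75 mm against the stated 82 mm, because the colour blob included the button's side. The force at the stated depth agreed with 82 mm.
    - A two-view measurement of the tab's top gave 154 mm. I put this down to mismatched corners and did not use it.
    - My first approach move fell about 30 mm short because of the speed limits. I corrected from the measured pose.

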